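Turn on the air behind the console's push-to-open hatch

TASK

Turn on the compressed air for the jar line. Press the sloping hatch of the steel console in near its upper edge so that its catch pops it ajar, swing the hatch all the way down on its lower hinge until it rests at its stop, then swing the lever of the shut-off valve inside a quarter turn until it lies in line with the pipe. Leave the hatch open and do not disturb the jars standing beside it.

Things in the scene. Friction and masses are not known exactly. Their poses are not given: they have to be found in the camera images.
- console: Fixed steel bench console, 300 wide (its y), 300 deep, 231 mm high; x points from front to back, z up. Origin on the bench below the middle of the hatch's hinge line. From the hinge up, its front slopes 55 degrees from level, facing -x and up. The level deck starts 113 mm behind the origin, 231 mm up; a low button box stands on it 220 mm behind the origin.
- hatch_hinge (a point): Middle of the hatch's hinge line (along the console's y), 100 mm above the console's origin; axes as the console's. Behind the hatch is a compartment: its opening reaches from 12 to 146 mm up the slope and 108 mm to either side; it is 115 mm deep from the shut hatch's outer surface. Latch parts fill its upper right corner, a gauge stands below them.
- hatch_edge (a point): On the hatch, middle of its free upper edge, outer surface, 156 mm from the hinge line; x points from hinge to edge, z is the hatch's outward normal. Steel pan door, 236 wide, 152 long, 12 mm thick, 0.45 kg; hinge line in its outer surface. A striker sticks 33 mm out of its back near the edge at console y -68. Once popped, the plunger stays 30 mm out at console y -96, 128 mm up the slope.
- hatch (a joint): Hatch angle (rad): 0 shut, 2.4 down at its stop, 12 degrees below level. Pressed in 4 mm near its upper edge (about 6 N; rubber stop at 6 mm) and let go, a plunger pops it out to about 0.32 in 0.5 s; its upper edge then stands 50 mm clear of the console and fingers can go behind it from above. Let go below 0.65 it falls back on the plunger; beyond 0.8 it sinks to its stop, damped, in 1 to 3 s.
- lever_pivot (a point): Pivot of the valve lever at mid-thickness: 36 mm up the slope from the hinge line, 42 mm inward of the shut hatch's outer surface, 35 mm left (+y) of the middle. x points along the lever to its tip, z is the sloping face's outward normal and the turning axis. The pipe runs below it along the console's y; nothing within 15 mm under the lever but its stem (20 mm thick).
- lever_tip (a point): End of the valve lever, 98 mm from its pivot. The lever is a flat bar, 18 wide, 8 mm thick, black sleeve from 22 mm from the pivot to the tip, parallel to the sloping face.
- lever (a joint): Valve lever angle (rad): 0 shut (pointing up the slope), growing clockwise as seen from the front; at 1.57 (its stop) it points to the console's -y, in line with the pipe: open. It stays where it is left; 0.22 N m turns it.
- jar0_center (a point): Bystander: filled preserving jar, 74 across, 128 mm high, loose; its centre, half-way up.
- jar1_center (a point): Bystander: filled preserving jar, 74 across, 128 mm high, loose; its centre, half-way up.
- jar2_center (a point): Bystander: squat filled preserving jar, 80 across, 95 mm high, loose; its centre, half-way up.

How it is judged:
By the outcome, as a careful person would: the job done as asked, in the order asked, and still so for the second after the job is handed in, with the robot touching nothing.
It also fails if it takes over 51 s, if anything falls off the work surface, if the arm or the gripper's body presses on something with over 40 N, if the wrist force passes 120 N, or if a joint passes its speed limit or range.

ROBOT

A 6-joint arm with a two-finger parallel gripper is mounted at the origin on the work surface. World frame = base frame: x ahead of the robot, y to its left, z up, the work surface at z = 0. Lengths are in m, angles in rad, forces in N, time in s.
With the tool pointing down it reaches from about 0.325 to 0.9 m from the base axis. Payload 6.1 kg.
Tool frame: the origin (TCP) lies on the centre line of the jaws, within the pads' length; the fingertips stand 11 mm ahead of it and the grasp point (between the pads) lies 8 mm behind it; x points along the fingers, y is the direction in which the jaws open and shut, and the axes are right-handed (so a half turn about x gives the same grasp; the last joint's range is limited). The gripper opens to 87 mm and grips with 3 to 60 N. Pads are 19 mm wide; open, the fingers measure 117 mm over their backs; the gripper's body (75 mm by 190 mm) begins 51 mm behind the grasp point.
Start: joints at [-1.253, 0.22, 1.526, -0, 1.395, -0.126], TCP at [0.268, -0.564, 0.234] pointing down, gripper open.
Joint ranges: [-2.98, 2.98], [-0.91, 2.08], [0.09, 2.57], [-1.24, 4.39], [0.2, 2.65], [-2.68, 2.68]. Speed limits (rad/s): [2.57, 2.57, 3.01, 3.14, 3.14, 3.14].

INTERFACE

Orientations are given as a unit quaternion [x, y, z, w].
In Python, from workcell import r gives the robot as it stands.
- The arm moves only by the tool servo_tool, never from a script. Its argument "series" is a list of rows, each a list of 7 numbers: the shift along the tool's x, y, z in cm, then the turn, a rotation vector about the tool's x, y, z in rad, then the closure, from 0 (fully open) to 1 (shut). A call has 1 to 8 rows; each row is the pose to reach, as a shift and turn from the pose measured when the call began, along the tool's axes at that moment; what a row does not reach only later rows make up. A row lasts 1/12 s, in which the tool goes at most 41.7 mm and 7.16 degrees, less where a joint would pass 70% of its speed; a pose out of reach is approached as far as the arm can. A call with a gripper value outside its range is refused whole. The fingers move at their own pace and stop on an object; "grip_force" is the grip in N (left out, the last holds). Time passes only in rows, so rows that repeat a pose let the fingers close. It gives the time, the measured TCP pose, the force and the opening at its end, in the units of the state.
- r.state(): the state, without advancing time (a new reading comes with each control period).
- r.read_camera(name): name is "side" or "top" or "wrist"; returns (picture, depth): 400x640x3 uint8, red, green, blue; 400x640 float32, m along the optical axis (not along the pixel's ray), 0 where there is no reading.
- r.camera_info(name): a dict with "intrinsics" (3x3 intrinsics, pixels), "rvec" (rotation vector, rad) and "tvec" (3), from world to camera coordinates, as OpenCV has them. Camera axes: x right, y down, z forward; pixel columns grow to the right and rows downward; lengths in m; the calibration is good to about 2 mm. The wrist camera is an equidistant fisheye: a pixel r from the principal point sees the ray r / f radians off the axis. A picture is of the moment at which its call begins: read the wrist's pose just before it. camera_info takes no time and is no camera call; for the wrist camera it gives the pose at the moment of the call.
- r.close_job(): hands the job in, once; it reports no verdict.
The state is a dict: "clock": time; "joint_positions": joint angles; "joint_velocities": joint speeds; "joint_efforts": joint torques, N m; "eef_pos": TCP position; "ee_rot": TCP orientation; "contact_force": force on the tool from outside, world axes, zero at the start; "moment": the same for the moment, N m; "grip_width": finger opening in m.
Only numpy, scipy, OpenCV 4.12 (cv2) and the standard library are available. Lean on these libraries where they do the work, as an engineer would, in place of code of your own. Each camera call takes 0.05 s, during which the arm holds its last target. There are 200 camera calls.

## Working session

There is one attempt and no reset: what is moved stays moved. The work goes in short steps, Python scripts to look and compute and a tool call to move; the robot and the scene stay as the last step left them, time stands still between calls to the robot, and variables do not carry over. Pictures are saved under pics/ and viewed, about 8 in all and at most 12, crops included, and the job is handed in when it is done.

Besides the shell and the picture viewer there is one more tool, called as a command line: name --pt "numbers of a row" for each row, then --argument value for the rest. servo_tool: Moves the arm, as the interface text tells. Its arguments: {"type":"object","properties":{"series":{"type":"array","items":{"type":"array","items":{"type":"number"}}},"grip_force":{"type":"number"}},"required":["series"]}

```bash
mkdir -p pics; ls
cat > h.py <<'E'
import numpy as np, cv2, pickle
from scipy.spatial.transform import Rotation as R
from workcell import r
def cam(n):
    i=r.camera_info(n); K=np.array(i["intrinsics"]); Rm=cv2.Rodrigues(np.array(i["rvec"],float))[0]; t=np.array(i["tvec"],float).ravel()
    return K,Rm,t
def grab(n,fn):
    c=cam(n); im,d=r.read_camera(n); cv2.imwrite(fn,im[:,:,::-1]); np.savez(fn[:-4]+'.npz',im=im,d=d,K=c[0],R=c[1],t=c[2]); return im,d,c
def cloud(d,c):
    K,Rm,t=c; v,u=np.mgrid[:d.shape[0],:d.shape[1]]
    P=np.stack([(u-K[0,2])/K[0,0]*d,(v-K[1,2])/K[1,1]*d,d],-1)
    return (P-t)@Rm   # Rm^T (P-t)
E
python3 - <<'E'
from h import *
for n in("side","top"):
    im,d,c=grab(n,f'pics/{n}0.png'); print(n,c[0].round(1).tolist(),(-c[1].T@c[2]).round(3),c[1][2].round(2))
a=np.vstack([cv2.imread('pics/side0.png'),cv2.imread('pics/top0.png')])
cv2.imwrite('pics/both0.png',cv2.resize(a,(480,600),interpolation=cv2.INTER_AREA))
print(r.state())
E
```

```text
pics
side [[515.5, 0.0, 315.1], [0.0, 515.5, 188.2], [0.0, 0.0, 1.0]] [0.162 0.851 1.015] [ 0.35 -0.65 -0.68]
top [[443.6, 0.0, 311.4], [0.0, 443.6, 199.4], [0.0, 0.0, 1.0]] [0.419 0.054 1.081] [ 0.19  0.02 -0.98]
{'clock': 0.1, 'joint_positions': array([-1.25309056e+00,  2.21166842e-01,  1.52751610e+00,  1.07646268e-05,
        1.39472778e+00, -1.26125782e-01]), 'joint_velocities': array([-0.00187816, -0.00045878, -0.00189324, -0.00133399, -0.00139482,
       -0.00190961]), 'joint_efforts': array([ 2.56637150e-04, -4.95945096e+01, -3.88517118e+01,  7.03256624e-02,
        5.15855674e-02, -4.45693718e-05]), 'eef_pos': array([ 0.26818599, -0.56391739,  0.23252426]), 'ee_rot': array([-0.68970893, -0.15627284,  0.68982442, -0.15499246]), 'contact_force': array([-0.535379  , -0.77506895, -0.77355806]), 'moment': array([-0.12318694,  0.07133155, -0.01473355]), 'grip_width': 0.08723595755472237}
```

View pics/side0.png

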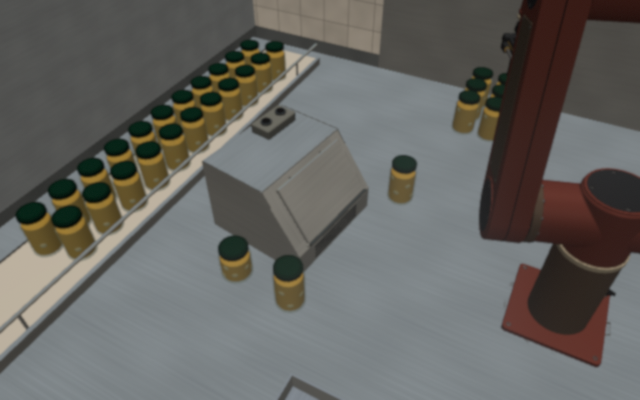

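View pics/top0.png

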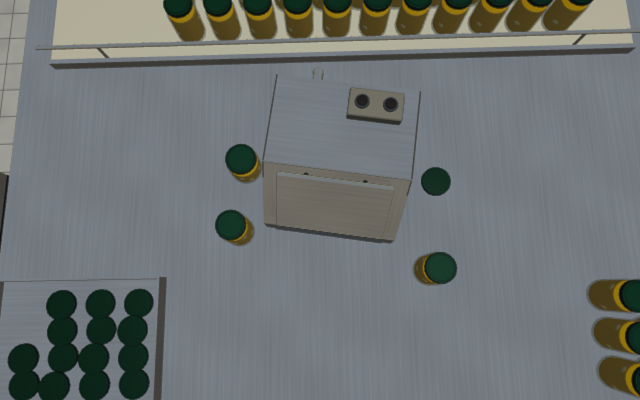

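The side view shows the console (slope facing the robot, at about 320,190) with jars at (235,258), (290,283) and (403,178). The top view shows the deck at about (345,130), the hatch at (335,205), and jars at (241,160), (233,226), (436,181) and (438,268).

Run:
```python
from h import *
for n in("top","side"):
    z=np.load(f'pics/{n}0.npz'); P=cloud(z['d'],(z['K'],z['R'],z['t'])); ok=z['d']>0
    m=ok&(abs(P[...,2]-.231)<.006)&(P[...,0]>.3)&(P[...,0]<.9)&(abs(P[...,1])<.35)
    nl,lab,st,_=cv2.connectedComponentsWithStats(m.astype(np.uint8)); k=1+st[1:,4].argmax(); m=lab==k
    Q=P[m]; rect=cv2.minAreaRect(Q[:,:2].astype(np.float32)); print(n,'deck',rect,Q[:,2].mean(),st[k]); print(cv2.boxPoints(rect).round(4).tolist())
    # table check
    t=ok&(abs(P[...,2])<.02); print('table z',np.median(P[t][:,2]))
    # slope points
    c=np.array(rect[0]); s=ok&(P[...,2]>.11)&(P[...,2]<.215)&(np.hypot(P[...,0]-c[0],P[...,1]-c[1])<.25)
    Q=P[s]; 
    # ransac plane
    rng=np.random.default_rng(0); best=0
    for _ in range(300):
        a=Q[rng.choice(len(Q),3,False)]; nn=np.cross(a[1]-a[0],a[2]-a[0]); l=np.linalg.norm(nn)
        if l<1e-9: continue
        nn/=l
        if nn[2]<0.3: continue
        g=abs((Q-a[0])@nn)<.003
        if g.sum()>best: best=g.sum(); G=g
    q=Q[G]; c0=q.mean(0); nn=np.linalg.svd(q-c0,full_matrices=False)[2][2]; nn*=np.sign(nn[2])
    print('slope n',nn.round(4),'tilt',np.degrees(np.arccos(nn[2])),'yaw',np.degrees(np.arctan2(-nn[1],-nn[0])),'c',c0,best,
      'line z=.1: n.p=',nn@c0)
    # jars: dark green lids
    hsv=cv2.cvtColor(z['im'],cv2.COLOR_RGB2HSV); g=((hsv[...,0]>55)&(hsv[...,0]<95)&(hsv[...,1]>120)&(hsv[...,2]<110)).astype(np.uint8)
    nl,lab,st,ce=cv2.connectedComponentsWithStats(g)
    for i in range(1,nl):
        if st[i,4]>150:
            q=P[(lab==i)&ok]
            if len(q)and .25<np.median(q[:,0])<.8 and abs(np.median(q[:,1]))<.4:
                zt=np.percentile(q[:,2],90); q=q[abs(q[:,2]-zt)<.008]; print('lid',ce[i].round(),q.mean(0).round(3),np.ptp(q,0).round(3))
```

```text
top deck ((0.7353991270065308, 0.00629541277885437), (0.3007640242576599, 0.19544477760791779), 81.04597473144531) 0.23029935020011386 [  262    74   159   108 11606]
[[0.6154999732971191, -0.12700000405311584], [0.8084999918937683, -0.1574999988079071], [0.8553000092506409, 0.1395999938249588], [0.6622999906539917, 0.17010000348091125]]
table z 5.622566564881675e-05
slope n [-0.8108  0.1278  0.5712] tilt 55.16394718019811 yaw -8.954164190262142 c [0.57888918 0.03032691 0.16532659] 4741 line z=.1: n.p= -0.3710420504575067
lid [240. 158.] [0.714 0.236 0.095] [0.066 0.066 0.011]
lid [435. 181.] [ 0.669 -0.231  0.013] [0.067 0.067 0.011]
lid [230. 224.] [0.555 0.251 0.128] [0.06  0.062 0.009]
lid [440. 267.] [ 0.455 -0.197  0.128] [0.061 0.063 0.01 ]
side deck ((0.7356305122375488, 0.006983518600463867), (0.3055434823036194, 0.19983439147472382), 80.68606567382812) 0.23082190125830543 [ 202  105  137   91 5204]
[[0.6122999787330627, -0.12759999930858612], [0.809499979019165, -0.1598999947309494], [0.859000027179718, 0.14159999787807465], [0.6618000268936157, 0.17389999330043793]]
table z 0.0004370083288143306
slope n [-0.8141  0.1303  0.5659] tilt 55.5347085934393 yaw -9.09641644152483 c [0.579857   0.03929658 0.16439594] 3278 line z=.1: n.p= -0.3739068745314156
```

```bash
cat >> h.py <<'E'
yaw=np.radians(-9.0); H=np.array([.5339,.0384,.100])
ex=np.array([np.cos(yaw),np.sin(yaw),0]); ey=np.array([-ex[1],ex[0],0]); ez=np.array([0,0,1.])
a=np.radians(55); u=np.cos(a)*ex+np.sin(a)*ez; n=-np.sin(a)*ex+np.cos(a)*ez
def slope(s,y,out): return H+s*u+y*ey+out*n      # metres, console slope coordinates
def con(x,y,z): return H+x*ex+y*ey+z*ez           # relative to hinge
def frame(x,y): x=x/np.linalg.norm(x); y=y-x*(y@x); y/=np.linalg.norm(y); return np.stack([x,y,np.cross(x,y)],1)
def rel(tip,F):
    "row (cm, rad) taking the fingertips (11 mm ahead of TCP) to tip with frame F"
    s=r.state(); p=np.array(s["eef_pos"]); Rc=R.from_quat(s["ee_rot"]).as_matrix()
    t=tip-.011*F[:,0]
    print('shift',(Rc.T@(t-p)*100).round(2),'turn',R.from_matrix(Rc.T@F).as_rotvec().round(3),'TCP goal',t.round(3))
def where():
    s=r.state(); p=np.array(s["eef_pos"]); Rc=R.from_quat(s["ee_rot"]).as_matrix(); d=p+.011*Rc[:,0]-H
    print('t',s['clock'],'TCP',p.round(4),'tip s,y,out mm',(1e3*np.array([d@u,d@ey,d@n])).round(1),'con x,z',(1e3*np.array([d@ex,d@ez])).round(1),'F',np.round(s['contact_force'],1),'q',np.round(s['joint_positions'],2)); return Rc
E
python3 - <<'E'
from h import *
Rc=where(); print(Rc.round(2))
for sg in(1,-1):
  rel(slope(.142,0,.06),frame(-n,sg*ey))
  rel(slope(.142,0,.12)+.05*ez,frame(-n,sg*ey))
E
```

```text
t 0.1 TCP [ 0.2682 -0.5639  0.2325] tip s,y,out mm [   3.1 -636.5  207.5] con x,z [-168.2  121.5] F [-0.5 -0.8 -0.8] q [-1.25  0.22  1.53  0.    1.39 -0.13]
[[-0.    0.43 -0.9 ]
 [ 0.   -0.9  -0.43]
 [-1.   -0.   -0.  ]]
shift [ -2.36 -41.67 -51.78] turn [-2.292 -0.372  1.194] TCP goal [0.557 0.035 0.257]
shift [-10.8  -44.47 -47.73] turn [-2.292 -0.372  1.194] TCP goal [0.508 0.042 0.341]
shift [ -2.36 -41.67 -51.78] turn [0.553 0.93  0.29 ] TCP goal [0.557 0.035 0.257]
shift [-10.8  -44.47 -47.73] turn [0.553 0.93  0.29 ] TCP goal [0.508 0.042 0.341]
```

servo_tool --pt "-2 -3.4 -3.6 0.05 0.08 0.03 1" --pt "-3.5 -6.8 -7.2 0.1 0.17 0.05 1" --pt "-5 -10 -10.5 0.15 0.25 0.08 1" --pt "-6.5 -13.4 -14 0.2 0.33 0.1 1" --pt "-8 -16.5 -17.5 0.24 0.4 0.13 1" --pt "-9.5 -20 -21 0.28 0.48 0.15 1" --pt "-10.5 -23 -24.5 0.32 0.54 0.17 1" --pt "-11 -26 -28 0.35 0.6 0.19 1"

```text
clock: 0.77
eef_pos: [0.3847, -0.2666, 0.3309]
ee_rot: [0.89, 0.008, -0.454, 0.044]
contact_force: [0.7, 0.1, 0.9]
grip_width: 0.0418
```

Run:
```python
from h import *
Rc=where(); rel(slope(.142,0,.08)+.02*ez,frame(-n,-ey))
```

```text
t 0.7667 TCP [ 0.3847 -0.2666  0.3309] tip s,y,out mm [ 128.4 -323.9  203.7] con x,z [-93.2 222. ] F [0.7 0.1 0.9] q [-1.18 -0.62  2.18  0.58  1.33  0.24]
shift [ 11.82 -29.72 -12.73] turn [0.2   0.326 0.101] TCP goal [0.541 0.037 0.289]
```

servo_tool --pt "1.4 -3.7 -1.6 0.03 0.04 0.01 1" --pt "2.9 -7.4 -3.2 0.05 0.08 0.03 1" --pt "4.4 -11 -4.8 0.08 0.12 0.04 1" --pt "5.9 -14.8 -6.3 0.1 0.16 0.05 1" --pt "7.4 -18.5 -8 0.13 0.2 0.06 1" --pt "8.9 -22 -9.5 0.15 0.25 0.08 1" --pt "10.4 -26 -11 0.18 0.29 0.09 1" --pt "11.8 -29.7 -12.7 0.2 0.33 0.1 1"

```text
clock: 1.43
eef_pos: [0.5136, -0.0169, 0.2917]
ee_rot: [0.947, -0.073, -0.314, -0.019]
contact_force: [0.4, -2.4, -0.6]
grip_width: 0.0005
```

Run:
```python
from h import *
Rc=where(); rel(slope(.142,0,.03),frame(-n,-ey))
```

```text
t 1.4333 TCP [ 0.5136 -0.0169  0.2917] tip s,y,out mm [150.2 -57.8 108.4] con x,z [ -2.6 185.2] F [ 0.4 -2.4 -0.6] q [-0.22 -0.82  2.48  0.09  0.55  1.45]
shift [ 7.85 -5.79  0.56] turn [ 0.012  0.028 -0.001] TCP goal [0.581 0.031 0.24 ]
```

servo_tool --pt "1 -3 0.2 0 0.01 0 1" --pt "3 -5.8 0.6 0.01 0.03 0 1" --pt "6 -5.8 0.6 0.01 0.03 0 1" --pt "7.9 -5.8 0.6 0.01 0.03 0 1" --pt "7.9 -5.8 0.6 0.01 0.03 0 1" --pt "7.9 -5.8 0.6 0.01 0.03 0 1"

```text
clock: 1.93
eef_pos: [0.58, 0.0314, 0.2341]
ee_rot: [0.95, -0.075, -0.303, -0.022]
contact_force: [-0.3, -0.5, -0.4]
grip_width: 0.0005
```

Run:
```python
from h import *
Rc=where(); rel(slope(.142,0,.0),frame(-n,-ey))
im,d,c=grab("wrist","pics/w1.png")
```

```text
t 1.9333 TCP [0.58   0.0314 0.2341] tip s,y,out mm [136.5   0.3  27.7] con x,z [ 55.6 127.7] F [-0.3 -0.5 -0.4] q [-0.01 -0.44  2.4  -0.48  0.26  2.11]
shift [ 2.76  0.03 -0.56] turn [ 0.004  0.007 -0.001] TCP goal [0.605 0.027 0.223]
```

View pics/w1.png

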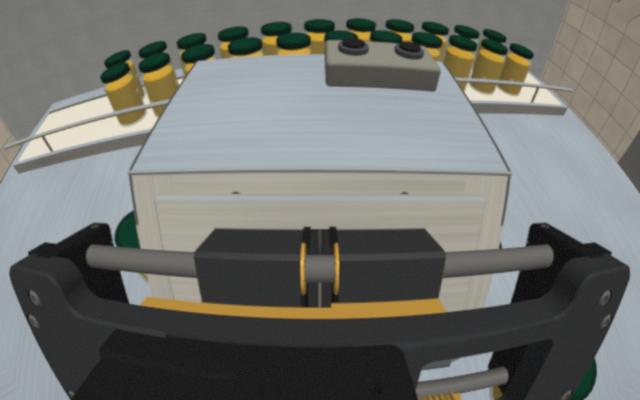

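servo_tool --pt "1 0 -0.3 0 0 0 1" --pt "2 0 -0.4 0 0.01 0 1" --pt "2.4 0 -0.4 0 0.01 0 1" --pt "2.4 0 -0.4 0 0.01 0 1"

```text
clock: 2.32
eef_pos: [0.6022, 0.0274, 0.2302]
ee_rot: [0.952, -0.076, -0.295, -0.022]
contact_force: [0.2, 0.6, 0.3]
grip_width: 0.0004
```

Run:
```python
from h import *
Rc=where(); rel(slope(.14,0,-.004),frame(-n,-ey))
```

```text
t 2.3167 TCP [0.6022 0.0274 0.2302] tip s,y,out mm [146.4  -0.2   7. ] con x,z [ 78.3 124. ] F [0.2 0.6 0.3] q [-0.02 -0.36  2.36 -0.6   0.2   2.24]
shift [ 1.09 -0.02  0.64] turn [ 0.002 -0.01  -0.003] TCP goal [0.608 0.027 0.219]
```

```bash
cat >> h.py <<'E'
def pf(p): p=np.radians(p); return frame(np.cos(p)*ex-np.sin(p)*ez,-ey)
E
python3 - <<'E'
from h import *
rel(slope(.142,0,.008),pf(47)); rel(slope(.142,0,-.004),pf(47));
E
```

```text
shift [-0.08 -0.02  0.2 ] turn [ 0.001 -0.219 -0.004] TCP goal [0.6   0.028 0.229]
shift [ 1.12 -0.02  0.22] turn [ 0.001 -0.219 -0.004] TCP goal [0.61  0.026 0.222]
```

servo_tool --pt "0 0 0.1 0 -0.1 0 1" --pt "-0.1 0 0.2 0 -0.22 0 1" --pt "0.4 0 0.2 0 -0.22 0 1" --pt "0.7 0 0.2 0 -0.22 0 1"

```text
clock: 2.65
eef_pos: [0.6094, 0.0266, 0.2307]
ee_rot: [0.915, -0.073, -0.395, -0.031]
contact_force: [-0.1, 0.9, 1.7]
grip_width: 0.0005
```

Run:
```python
from h import *
where(); rel(slope(.142,0,-.005),pf(47));
```

```text
t 2.65 TCP [0.6094 0.0266 0.2307] tip s,y,out mm [1.487e+02 1.000e-01 1.600e+00] con x,z [ 84.  122.7] F [-0.1  0.9  1.7] q [-0.04 -0.29  2.2  -0.18  0.48  1.81]
shift [0.78 0.01 0.52] turn [-0.001 -0.006 -0.002] TCP goal [0.611 0.026 0.221]
```

servo_tool --pt "0.1 0 0.4 0 0 0 1" --pt "0.4 0 0.4 0 0 0 1" --pt "0.7 0 0.4 0 0 0 1" --pt "0.8 0 0.4 0 0 0 1"

```text
clock: 2.98
eef_pos: [0.6122, 0.0262, 0.2231]
ee_rot: [0.916, -0.073, -0.393, -0.031]
contact_force: [-1.4, 1.0, 6.3]
grip_width: 0.0004
```

Run:
```python
from h import *
where(); rel(slope(.142,0,-.006),pf(47)); rel(con(-.02,0,.2),pf(47));rel(con(.02,0,.22),pf(60))
```

```text
t 2.9833 TCP [0.6122 0.0262 0.2231] tip s,y,out mm [144.1   0.2  -5. ] con x,z [ 86.8 115.2] F [-1.4  1.   6.3] q [-0.04 -0.27  2.2  -0.18  0.46  1.82]
shift [0.14 0.02 0.18] turn [-0.    -0.01  -0.002] TCP goal [0.612 0.026 0.221]
shift [-13.51   0.04   1.88] turn [-0.    -0.01  -0.002] TCP goal [0.507 0.043 0.308]
shift [-12.17   0.04  -2.65] turn [-0.001 -0.237 -0.002] TCP goal [0.548 0.036 0.33 ]
```

servo_tool --pt "0.2 0 -0.05 0 0 0 1" --pt "0.35 0 -0.1 0 0 0 1" --pt "0.35 0 -0.1 0 0 0 1" --pt "-3.5 0 0 0 0 0 1" --pt "-7.5 0 0 0 0 0 1" --pt "-11 0 0 0 0 0 1" --pt "-12 0 -1 0 -0.1 0 1" --pt "-12 0 -2 0 -0.2 0 1"

```text
clock: 3.65
eef_pos: [0.5409, 0.0382, 0.3265]
ee_rot: [0.873, -0.068, -0.481, -0.038]
contact_force: [0.8, -0.4, 0.7]
grip_width: 0.0005
```

Run:
```python
from h import *
where(); rel(con(.074,.03,.19),pf(90));rel(con(.074,.03,.112),pf(90))
for n_ in("top","side"): grab(n_,f"pics/{n_}1.png")
a=cv2.imread('pics/side1.png')[80:280,180:400]; b=cv2.imread('pics/top1.png')[60:260,230:450]
cv2.imwrite('pics/c1.png',cv2.resize(np.hstack([a,b]),None,fx=1.8,fy=1.8))
```

```text
t 3.65 TCP [0.5409 0.0382 0.3265] tip s,y,out mm [185.3   0.9 114.1] con x,z [ 12.8 217.2] F [ 0.8 -0.4  0.7] q [-0.03 -0.46  2.07 -0.08  0.97  1.72]
shift [ 5.74 -2.9  -4.31] turn [ 0.001 -0.563 -0.   ] TCP goal [0.612 0.056 0.301]
shift [12.33 -2.91 -0.14] turn [ 0.001 -0.563 -0.   ] TCP goal [0.612 0.056 0.223]
```

View pics/c1.png

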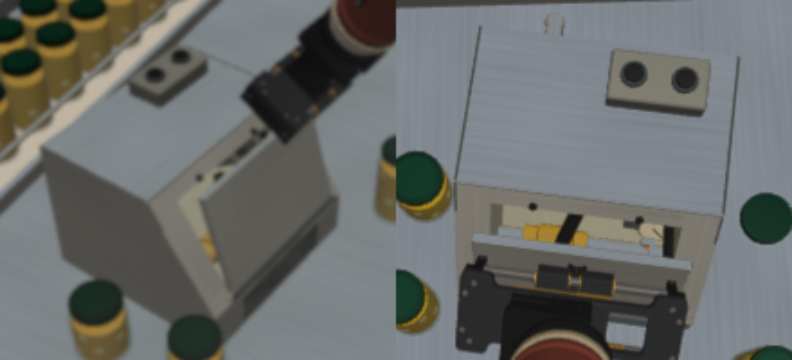

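The crops show the hatch popped ajar, with the upper-edge gap open. The lever is black, at (570,230) in the right crop, still upright, and the jars have not moved.

servo_tool --pt "1 -0.8 -1.5 0 -0.12 0 1" --pt "2 -1.5 -2.8 0 -0.24 0 1" --pt "4 -2.9 -4.3 0 -0.36 0 1" --pt "5.7 -2.9 -4.3 0 -0.48 0 1" --pt "5.7 -2.9 -4.3 0 -0.56 0 1" --pt "5.7 -2.9 -4.3 0 -0.56 0 1" --pt "5.7 -2.9 -4.3 0 -0.56 0 1"

```text
clock: 4.33
eef_pos: [0.6168, 0.0541, 0.2986]
ee_rot: [0.706, -0.057, -0.704, -0.056]
contact_force: [0.3, 0.6, -0.5]
grip_width: 0.0003
```

Run:
```python
from h import *
where(); rel(con(.073,.03,.112),pf(90))
z=np.load('pics/top1.npz'); P=cloud(z['d'],(z['K'],z['R'],z['t']))-H; Q=np.stack([P@ex,P@ey,P@ez],-1)
for y0 in(-.09,.09,.06):
  m=(abs(Q[...,1]-y0)<.004)&(Q[...,2]>.05)&(Q[...,0]>-.02)&(Q[...,0]<.13)&(Q[...,2]<.2); q=Q[m]; q=q[q[:,0].argsort()]; print(y0,(q[::max(1,len(q)//14),::2]*1e3).round().tolist())
```

```text
t 4.3333 TCP [0.6168 0.0541 0.2986] tip s,y,out mm [199.2  28.5  42.5] con x,z [ 79.4 187.6] F [ 0.3  0.6 -0.5] q [-0.04  0.17  1.46 -0.    1.51  1.69]
shift [ 7.56 -0.17  0.66] turn [-0.003 -0.002 -0.002] TCP goal [0.611 0.057 0.223]
-0.09 [[18.0, 54.0], [32.0, 104.0], [37.0, 122.0], [40.0, 129.0], [45.0, 147.0], [51.0, 146.0], [65.0, 111.0], [80.0, 101.0], [92.0, 97.0], [101.0, 90.0], [105.0, 119.0], [111.0, 130.0], [116.0, 133.0], [123.0, 130.0], [128.0, 132.0]]
0.09 [[17.0, 57.0], [21.0, 67.0], [31.0, 105.0], [35.0, 119.0], [39.0, 122.0], [42.0, 138.0], [46.0, 149.0], [51.0, 148.0], [100.0, 110.0], [104.0, 116.0], [108.0, 119.0], [112.0, 132.0], [117.0, 131.0], [123.0, 130.0], [129.0, 132.0]]
0.06 [[18.0, 59.0], [21.0, 70.0], [32.0, 102.0], [35.0, 116.0], [39.0, 130.0], [42.0, 144.0], [46.0, 147.0], [52.0, 148.0], [98.0, 115.0], [102.0, 114.0], [107.0, 118.0], [111.0, 128.0], [116.0, 132.0], [121.0, 130.0], [127.0, 131.0]]
```

servo_tool --pt "0 -0.1 0.4 0 0 0 1" --pt "0 -0.1 0.4 0 0 0 1" --pt "3 -0.1 0.4 0 0 0 1" --pt "6 -0.1 0.4 0 0 0 1" --pt "7.5 -0.1 0.4 0 0 0 1" --pt "7.5 -0.1 0.4 0 0 0 1" --pt "7.5 -0.1 0.4 0 0 0 1"

```text
clock: 4.92
eef_pos: [0.612, 0.0558, 0.2241]
ee_rot: [0.706, -0.057, -0.704, -0.056]
contact_force: [0.6, 0.4, -0.1]
grip_width: 0.0003
```

Run:
```python
from h import *
where(); rel(con(-.03,.03,.125),pf(90))
```

```text
t 4.9167 TCP [0.612  0.0558 0.2241] tip s,y,out mm [135.4  29.4   3.9] con x,z [ 74.4 113.1] F [ 0.6  0.4 -0.1] q [-0.04  0.2   1.57 -0.    1.37  1.7 ]
shift [-1.22 -0.02 10.44] turn [-0.003 -0.003 -0.002] TCP goal [0.509 0.073 0.236]
```

servo_tool --pt "0 0 1.5 0 0 0 1" --pt "-0.1 0 3 0 0 0 1" --pt "-0.3 0 5 0 0 0 1" --pt "-0.5 0 7 0 0 0 1" --pt "-0.7 0 9 0 0 0 1" --pt "-0.7 0 11 0 0 0 1" --pt "-0.7 0 12.5 0 0 0 1" --pt "-0.7 0 12.5 0 0 0 1"

```text
clock: 5.58
eef_pos: [0.4878, 0.0764, 0.2338]
ee_rot: [0.708, -0.057, -0.702, -0.055]
contact_force: [1.2, 0.3, -0.5]
grip_width: 0.0007
```

Run:
```python
from h import *
where(); rel(con(-.05,.03,.22),pf(90))
```

```text
t 5.5833 TCP [0.4878 0.0764 0.2338] tip s,y,out mm [ 71.1  30.3 112.5] con x,z [-51.4 122.8] F [ 1.2  0.3 -0.5] q [-0.   -0.1   1.87 -0.    1.37  1.73]
shift [-9.72  0.04 -0.23] turn [-0.002 -0.008 -0.002] TCP goal [0.489 0.076 0.331]
```

Lift clear so the hatch can sink, then look.

servo_tool --pt "-4 0 0 0 0 0 1" --pt "-8 0 0 0 0 0 1" --pt "-11 0 0 0 0 0 1" --pt "-11 0 -4 0 0 0 1" --pt "-11 0 -8 0 0 0 1" --pt "-11 0 -10 0 0 0 1" --pt "-11 0 -10 0 0 0 1" --pt "-11 0 -10 0 0 0 1"

```text
clock: 6.25
eef_pos: [0.5866, 0.0605, 0.3455]
ee_rot: [0.708, -0.057, -0.701, -0.056]
contact_force: [-1.2, -1.2, 0.4]
grip_width: 0.0007
```

servo_tool --pt "0 0 0 0 0 0 1" --pt "0 0 0 0 0 0 1" --pt "0 0 0 0 0 0 1" --pt "0 0 0 0 0 0 1" --pt "0 0 0 0 0 0 1" --pt "0 0 0 0 0 0 1" --pt "0 0 0 0 0 0 1" --pt "0 0 0 0 0 0 1"

```text
clock: 6.92
eef_pos: [0.5866, 0.0605, 0.3455]
ee_rot: [0.708, -0.057, -0.701, -0.056]
contact_force: [0.9, 1.2, -0.9]
grip_width: 0.0004
```

Run:
```python
from h import *
where()
for n_ in("top","side","wrist"): grab(n_,f"pics/{n_}2.png")
a=cv2.imread('pics/side2.png')[80:320,180:420]; b=cv2.imread('pics/top2.png')[80:320,230:470]
cv2.imwrite('pics/c2.png',cv2.resize(np.hstack([a,b]),None,fx=1.65,fy=1.65))
z=np.load('pics/top2.npz'); P=cloud(z['d'],(z['K'],z['R'],z['t']))-H; Q=np.stack([P@ex,P@ey,P@ez],-1)
for y0 in(-.1,.1):
  m=(abs(Q[...,1]-y0)<.004)&(Q[...,2]>-.09)&(Q[...,0]>-.2)&(Q[...,0]<.13)&(Q[...,2]<.2); q=Q[m]; q=q[q[:,0].argsort()]; print(y0,(q[::max(1,len(q)//14),::2]*1e3).round().tolist())
```

```text
t 6.9167 TCP [0.5866 0.0605 0.3455] tip s,y,out mm [220.   30.1  94.7] con x,z [ 48.7 234.5] F [ 0.9  1.2 -0.9] q [-0.03  0.08  1.48 -0.    1.58  1.7 ]
-0.1 [[49.0, 118.0], [54.0, 123.0], [61.0, 121.0], [68.0, 114.0], [78.0, 106.0], [88.0, 99.0], [99.0, 97.0], [101.0, 93.0], [104.0, 116.0], [108.0, 121.0], [110.0, 128.0], [113.0, 130.0], [118.0, 129.0], [123.0, 126.0], [127.0, 130.0]]
0.1 [[-109.0, -12.0], [-98.0, -9.0], [-85.0, -5.0], [-72.0, -2.0], [-59.0, -1.0], [-48.0, 3.0], [-35.0, 7.0], [-22.0, 6.0], [-9.0, 12.0], [4.0, 1.0], [19.0, -6.0], [32.0, -10.0], [46.0, -19.0], [62.0, -29.0], [79.0, -40.0]]
```

View pics/c2.png

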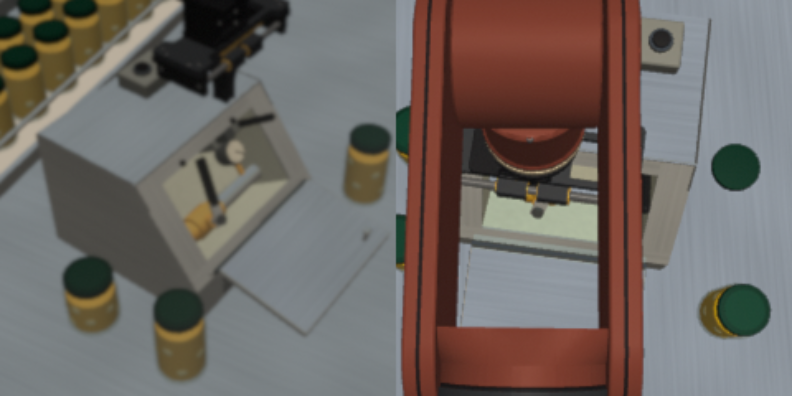

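View pics/wrist2.png

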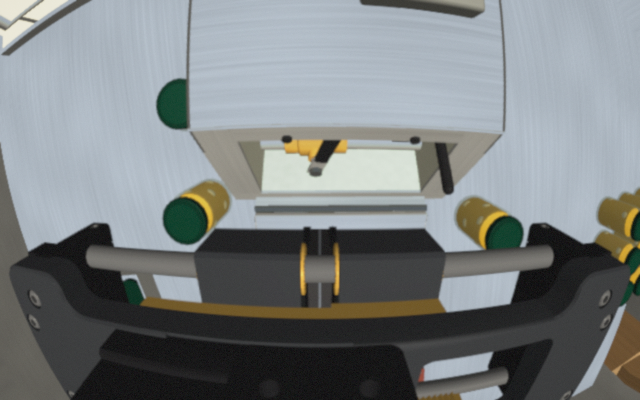

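The side crop shows the hatch down at its stop (about 13° from depth), with the lever (200,160)–(215,205) still pointing up the slope. The gauge is at (235,150) and the plunger at (255,118). Jars are upright.

Run:
```python
from h import *
z=np.load('pics/side2.npz'); P=cloud(z['d'],(z['K'],z['R'],z['t']))-H; S=np.stack([P@u,P@ey,P@n],-1)*1e3
ok=(S[...,0]>5)&(S[...,0]<150)&(abs(S[...,1])<108)&(S[...,2]>-115)&(S[...,2]<40)&(z['d']>0)
# height map over (s,y): max out per 8mm cell
s0=range(8,150,8); y0=range(104,-110,-8)
print('      '+' '.join(f'{y:4d}' for y in y0))
for s in reversed(s0):
  row=[]
  for y in y0:
    q=S[ok&(abs(S[...,0]-s)<4)&(abs(S[...,1]-y)<4)]
    row.append(f'{q[:,2].max():4.0f}' if len(q) else '   .')
  print(f'{s:4d}: '+' '.join(row))
hsv=cv2.cvtColor(z['im'],cv2.COLOR_RGB2HSV); dark=ok&(hsv[...,2]<60)&(S[...,2]>-60)&(S[...,2]<-20)
q=S[dark&(S[...,1]>-10)&(S[...,1]<70)]; print(len(q),q.mean(0),q.min(0),q.max(0))
```

```text
104   96   88   80   72   64   56   48   40   32   24   16    8    0   -8  -16  -24  -32  -40  -48  -56  -64  -72  -80  -88  -96 -104
 144:  -18  -17  -18  -22  -16  -19  -16  -19  -18  -18  -20  -17  -18  -20    .  -17  -18  -19  -20  -16  -18  -33  -20  -20  -18    .  -18
 136:    .    .    .    .    .    .    .    .    .    .    .  -36    .    .    .    .    .    .  -27  -28  -30  -30    .    .   29   27  -15
 128:  -21    .    .    .    .    .    .    .    .    .  -36  -37  -36  -43    .    .    .  -61  -28  -28  -29  -30    .    .   29   30   26
 120:    .    .    .    .    .    .    .    .    .    .  -36  -35  -35    .    .    .    .  -68  -61  -39  -59    .    .    .  -57  -27  -17
 112:  -20    .    .    .    .    .    .    . -112 -113  -38  -36  -38 -114 -112 -113 -111 -113  -64 -114 -114    .  -76    .  -73    .  -18
 104:  -19    .    .    .    .    .    .    . -113 -113  -37  -37  -37 -111 -113 -112 -112    .    .    . -112  -75  -73  -71  -72  -71  -15
  96:    .    .    .    .    .    .    .    . -113  -40  -35  -36  -40 -113 -111 -112 -113 -115    .    . -115  -73  -72
[... 998 characters left out ...]
 -72  -15
  32:  -20    .    .    .  -68  -66  -60  -40  -32  -32  -36    .    .  -68  -71  -71  -72  -70  -70  -74  -72  -72  -71  -71  -72  -71  -18
  24:  -19    .    .    .  -70  -70  -65  -67  -42  -36    .    .    .  -72    .  -78  -78    .    .    .  -78  -77  -76  -77  -77    .  -15
  16:  -20  -18  -20  -19  -22  -20  -18  -14  -16  -17  -12  -16  -15  -17  -16  -21  -22  -16  -18  -16  -17  -17  -17  -18  -16  -16  -18
   8:  -17    4    3    5  -16    4    1    0   13    4    1    5    1    2   16   13    5   14   13   13    3    2   13  -16    6   14  -14
128 [ 95.78415856  23.02544851 -38.57345757] [ 38.01192127   9.3652608  -43.22763057] [132.20146255  41.66465074 -32.42295674]
```

```bash
cat >> h.py <<'E'
def lf(p=52,rho=20):
    p=np.radians(p); q=np.radians(rho); return frame(np.cos(p)*ex-np.sin(p)*ez,-ey*np.cos(q)-u*np.sin(q))
def push(phi,rr=.035,q=np.radians(20),extra=0):
    N=np.array([np.cos(phi),np.sin(phi)]); d=.009+.015*abs(N@[-np.cos(q),-np.sin(q)])+.0095*abs(N@[np.sin(q),-np.cos(q)])-extra
    return np.array([.036+rr*np.cos(phi)+d*N[1], .035-rr*np.sin(phi)+d*N[0]])   # s,y
E
python3 - <<'E'
from h import *
where(); rel(slope(.078,.066,.06),lf())
for f in(.2,.6,1,1.3,1.57): print(f,push(f).round(4))
E
```

```text
t 7.0667 TCP [0.5866 0.0605 0.3455] tip s,y,out mm [220.1  30.   94.6] con x,z [ 48.8 234.5] F [-1.   0.4 -0.4] q [-0.03  0.08  1.48 -0.    1.58  1.7 ]
shift [13.79 -3.6   6.13] turn [ 0.321  0.647 -0.112] TCP goal [0.533 0.105 0.207]
0.2 [0.0753 0.0528]
0.6 [0.0795 0.0366]
1 [0.0774 0.02  ]
1.3 [0.0699 0.0081]
1.57 [0.0591 0.    ]
```

servo_tool --pt "0 -1.2 2 0.05 0.1 -0.02 1" --pt "1.5 -2.4 4 0.1 0.2 -0.03 1" --pt "4 -3.6 6.1 0.15 0.3 -0.05 1" --pt "7 -3.6 6.1 0.2 0.4 -0.07 1" --pt "10 -3.6 6.1 0.25 0.5 -0.09 1" --pt "12.5 -3.6 6.1 0.3 0.6 -0.1 1" --pt "13.8 -3.6 6.1 0.32 0.65 -0.11 1" --pt "13.8 -3.6 6.1 0.32 0.65 -0.11 1"

```text
clock: 7.73
eef_pos: [0.5281, 0.1054, 0.1994]
ee_rot: [0.877, -0.144, -0.422, -0.181]
contact_force: [-0.9, -0.1, -1.2]
grip_width: 0.0002
```

Run:
```python
from h import *
where(); rel(slope(.078,.066,.01),lf()); rel(slope(.078,.066,-.048),lf())
```

```text
t 7.7333 TCP [0.5281 0.1054 0.1994] tip s,y,out mm [68.9 65.2 59.8] con x,z [-9.4 90.7] F [-0.9 -0.1 -1.2] q [ 0.18 -0.38  2.29 -0.35  0.63  2.46]
shift [ 4.48 -0.85 -2.19] turn [ 0.004  0.004 -0.005] TCP goal [0.574 0.099 0.178]
shift [10.01 -1.43 -3.82] turn [ 0.004  0.004 -0.005] TCP goal [0.621 0.091 0.145]
```

servo_tool --pt "0 -0.5 -1.5 0 0 0 1" --pt "1.5 -0.85 -2.2 0 0 0 1" --pt "3 -0.85 -2.2 0 0 0 1" --pt "4.5 -0.85 -2.2 0 0 0 1" --pt "4.5 -0.85 -2.2 0 0 0 1"

```text
clock: 8.15
eef_pos: [0.577, 0.0978, 0.1797]
ee_rot: [0.877, -0.144, -0.422, -0.181]
contact_force: [-0.7, 0.9, -0.5]
grip_width: 0.0007
```

Run:
```python
from h import *
where(); rel(slope(.078,.066,-.048),lf())
```

```text
t 8.15 TCP [0.577  0.0978 0.1797] tip s,y,out mm [81.1 65.4  8. ] con x,z [40. 71.] F [-0.7  0.9 -0.5] q [ 0.14 -0.21  2.2  -0.36  0.54  2.45]
shift [ 5.44 -0.52 -1.26] turn [ 0.003  0.004 -0.006] TCP goal [0.621 0.091 0.145]
```

servo_tool --pt "1.8 -0.2 -0.4 0 0 0 1" --pt "3.6 -0.35 -0.8 0 0 0 1" --pt "5.2 -0.5 -1.2 0 0 0 1" --pt "5.2 -0.5 -1.2 0 0 0 1"

```text
clock: 8.48
eef_pos: [0.6215, 0.0907, 0.1476]
ee_rot: [0.877, -0.145, -0.421, -0.181]
contact_force: [-0.7, -0.1, -0.0]
grip_width: 0.0004
```

Run:
```python
from h import *
where()
for f in(.2,.4,.6,.8,1.,1.2): s,y=push(f,extra=.002); print(f,end=' '); rel(slope(s,y,-.048),lf())
grab("side","pics/side3.png")
a=cv2.imread('pics/side3.png')[100:260,200:400]; cv2.imwrite('pics/c3.png',cv2.resize(a,None,fx=3,fy=3))
```

```text
t 8.4833 TCP [0.6215 0.0907 0.1476] tip s,y,out mm [ 80.7  65.3 -47.4] con x,z [85.1 38.9] F [-0.7 -0.1 -0. ] q [ 0.11 -0.05  2.13 -0.39  0.45  2.47]
0.2 shift [0.24 1.55 0.03] turn [ 0.002  0.003 -0.007] TCP goal [0.616 0.077 0.143]
0.4 shift [ 0.18  2.31 -0.44] turn [ 0.002  0.003 -0.007] TCP goal [0.616 0.068 0.144]
0.6 shift [ 0.15  2.94 -0.8 ] turn [ 0.002  0.003 -0.007] TCP goal [0.616 0.061 0.145]
0.8 shift [ 0.16  3.7  -1.03] turn [ 0.002  0.003 -0.007] TCP goal [0.615 0.053 0.145]
1.0 shift [ 0.24  4.54 -1.08] turn [ 0.002  0.003 -0.007] TCP goal [0.612 0.045 0.143]
1.2 shift [ 0.38  5.42 -0.92] turn [ 0.002  0.003 -0.007] TCP goal [0.608 0.038 0.139]
```

View pics/c3.png

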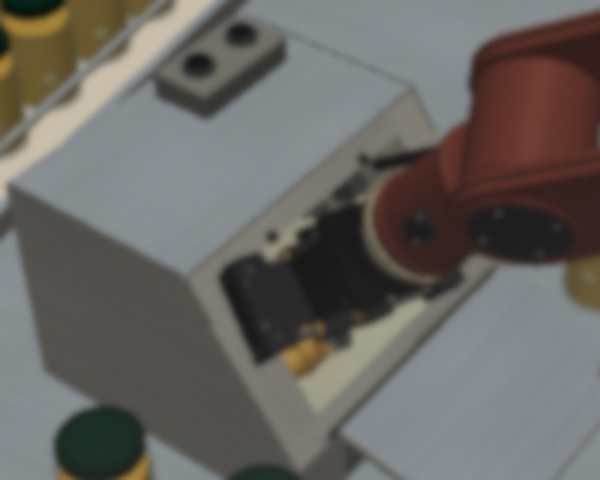

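The gripper is in the compartment to the left of the lever without touching anything; the body sits just outside the opening and the plunger at (390,158) is clear.

servo_tool --pt "0.2 0.8 0 0 0 0 1" --pt "0.2 1.5 0 0 0 0 1" --pt "0.2 2 -0.2 0 0 0 1" --pt "0.2 2.4 -0.5 0 0 0 1" --pt "0.15 2.9 -0.8 0 0 0 1" --pt "0.15 3.3 -0.9 0 0 0 1" --pt "0.15 3.7 -1 0 0 0 1"

```text
clock: 9.12
eef_pos: [0.614, 0.0542, 0.1468]
ee_rot: [0.877, -0.144, -0.42, -0.182]
contact_force: [1.8, 7.2, -1.7]
grip_width: 0.0007
```

Run:
```python
from h import *
where()
for f in(.8,1.,1.2,1.4,1.5,1.57): s,y=push(f,extra=.002); print(f,end=' '); rel(slope(s,y,-.048),lf())
```

```text
t 9.1167 TCP [0.614  0.0542 0.1468] tip s,y,out mm [ 79.   28.1 -46.4] con x,z [83.3 38.1] F [ 1.8  7.2 -1.7] q [ 0.02 -0.09  2.17 -0.27  0.42  2.3 ]
0.8 shift [0.18 0.12 0.01] turn [ 0.001  0.002 -0.004] TCP goal [0.615 0.053 0.145]
1.0 shift [ 0.25  0.97 -0.05] turn [ 0.001  0.002 -0.004] TCP goal [0.612 0.045 0.143]
1.2 shift [0.39 1.85 0.11] turn [ 0.001  0.002 -0.004] TCP goal [0.608 0.038 0.139]
1.4 shift [0.59 2.69 0.5 ] turn [ 0.001  0.002 -0.004] TCP goal [0.603 0.032 0.134]
1.5 shift [0.71 3.08 0.79] turn [ 0.001  0.002 -0.004] TCP goal [0.6  0.03 0.13]
1.57 shift [0.81 3.33 1.01] turn [ 0.001  0.002 -0.004] TCP goal [0.598 0.028 0.128]
```

servo_tool --pt "0.25 0.6 0 0 0 0 1" --pt "0.25 1 -0.05 0 0 0 1" --pt "0.35 1.45 0 0 0 0 1" --pt "0.4 1.85 0.1 0 0 0 1" --pt "0.5 2.3 0.3 0 0 0 1" --pt "0.6 2.7 0.5 0 0 0 1" --pt "0.7 3.1 0.8 0 0 0 1" --pt "0.7 3.1 0.8 0 0 0 1"

```text
clock: 9.78
eef_pos: [0.6016, 0.0293, 0.1329]
ee_rot: [0.878, -0.143, -0.418, -0.182]
contact_force: [3.0, 0.6, 2.0]
grip_width: 0.0002
```

Run:
```python
from h import *
where()
for f,e in((1.57,.002),(1.57,.004),(1.57,.008)): s,y=push(f,extra=e); print(f,end=' '); rel(slope(s,y,-.048),lf())
```

```text
t 9.7833 TCP [0.6016 0.0293 0.1329] tip s,y,out mm [ 62.9   1.6 -47.6] con x,z [75.1 24.2] F [3.  0.6 2. ] q [-0.04 -0.11  2.22 -0.2   0.38  2.18]
1.57 shift [0.21 0.33 0.46] turn [ 0.001 -0.003 -0.002] TCP goal [0.598 0.028 0.128]
1.57 shift [0.27 0.39 0.64] turn [ 0.001 -0.003 -0.002] TCP goal [0.597 0.028 0.126]
1.57 shift [0.38 0.52 1.  ] turn [ 0.001 -0.003 -0.002] TCP goal [0.595 0.029 0.123]
```

servo_tool --pt "0.1 0.2 0.2 0 0 0 1" --pt "0.2 0.35 0.45 0 0 0 1" --pt "0.25 0.4 0.65 0 0 0 1" --pt "0.3 0.4 0.8 0 0 0 1" --pt "0.3 0.4 0.8 0 0 0 1"

```text
clock: 10.2
eef_pos: [0.5983, 0.0281, 0.1277]
ee_rot: [0.879, -0.143, -0.416, -0.182]
contact_force: [1.2, -4.1, 8.3]
grip_width: 0.0002
```

Run:
```python
from h import *
where()
for f,e in((1.57,.008),(1.57,.011)): s,y=push(f,extra=e); print(f,end=' '); rel(slope(s,y,-.048),lf())
```

```text
t 10.2 TCP [0.5983 0.0281 0.1277] tip s,y,out mm [ 57.   -0.1 -48.1] con x,z [72.1 19.1] F [ 1.2 -4.1  8.3] q [-0.04 -0.11  2.24 -0.21  0.36  2.19]
1.57 shift [0.16 0.17 0.53] turn [ 0.002 -0.008 -0.   ] TCP goal [0.595 0.029 0.123]
1.57 shift [0.25 0.26 0.8 ] turn [ 0.002 -0.008 -0.   ] TCP goal [0.593 0.029 0.121]
```

servo_tool --pt "0.1 0.1 0.3 0 0 0 1" --pt "0.15 0.15 0.6 0 0 0 1" --pt "0.2 0.2 0.9 0 0 0 1" --pt "0.2 0.2 1.1 0 0 0 1" --pt "0.2 0.2 1.1 0 0 0 1"

```text
clock: 10.62
eef_pos: [0.5977, 0.029, 0.1273]
ee_rot: [0.883, -0.142, -0.409, -0.182]
contact_force: [6.0, -10.1, 15.1]
grip_width: 0.0007
```

Run:
```python
from h import *
where()
rel(slope(.075,0,-.045),lf()); rel(slope(.09,.01,.06),lf())
```

```text
t 10.6167 TCP [0.5977 0.029  0.1273] tip s,y,out mm [ 56.4   0.6 -47.8] con x,z [71.5 18.8] F [  6.  -10.1  15.1] q [-0.04 -0.12  2.25 -0.24  0.33  2.22]
shift [-0.77 -0.51 -1.67] turn [ 0.002 -0.023  0.005] TCP goal [0.606 0.027 0.144]
shift [-11.29  -0.96  -0.04] turn [ 0.002 -0.023  0.005] TCP goal [0.531 0.049 0.217]
```

The force rose to 19 N with almost no further travel, so the lever is at its stop. Backing off and checking.

servo_tool --pt "-0.1 -0.2 -0.8 0 -0.02 0 1" --pt "-0.5 -0.4 -1.3 0 -0.02 0 1" --pt "-3 -0.6 -1.2 0 -0.02 0 1" --pt "-6 -0.8 -0.8 0 -0.02 0 1" --pt "-9 -0.8 -0.4 0 -0.02 0 1" --pt "-11 -0.8 -0.4 0 -0.02 0 1" --pt "-12 -0.8 -0.4 0 -0.02 0 1" --pt "-12 -0.8 -0.4 0 -0.02 0 1"

```text
clock: 11.28
eef_pos: [0.5277, 0.047, 0.2255]
ee_rot: [0.879, -0.14, -0.417, -0.183]
contact_force: [0.1, -0.3, 0.4]
grip_width: 0.0005
```

Run:
```python
from h import *
where(); rel(con(-.02,.03,.28),lf(52,0))
```

```text
t 11.2833 TCP [0.5277 0.047  0.2255] tip s,y,out mm [95.4  7.5 67.5] con x,z [ -0.6 116.9] F [ 0.1 -0.3  0.4] q [-0.   -0.49  2.31 -0.15  0.66  2.15]
shift [-13.99  -4.98  -7.39] turn [-0.333 -0.006  0.004] TCP goal [0.512 0.072 0.389]
```

servo_tool --pt "-3 -0.8 -1.7 -0.05 0 0 1" --pt "-6 -1.6 -3.4 -0.1 0 0 1" --pt "-9 -2.5 -5 -0.15 -0.05 0 1" --pt "-12 -3.5 -6.5 -0.2 -0.1 0 1" --pt "-14 -5 -7.4 -0.25 -0.2 0 1" --pt "-14 -5 -7.4 -0.3 -0.2 0 1" --pt "-14 -5 -7.4 -0.33 -0.2 0 1"

```text
clock: 11.87
eef_pos: [0.5137, 0.072, 0.3902]
ee_rot: [0.852, -0.051, -0.519, -0.049]
contact_force: [0.4, 0.7, -1.0]
grip_width: 0.0002
```

Run:
```python
from h import *
where()
for n_ in("top","side"): grab(n_,f"pics/{n_}4.png")
a=cv2.imread('pics/side4.png')[80:320,180:420]; b=cv2.imread('pics/top4.png')[80:320,210:450]
cv2.imwrite('pics/c4.png',cv2.resize(np.hstack([a,b]),None,fx=1.65,fy=1.65))
z=np.load('pics/side4.npz'); P=cloud(z['d'],(z['K'],z['R'],z['t']))-H; S=np.stack([P@u,P@ey,P@n],-1)*1e3
hsv=cv2.cvtColor(z['im'],cv2.COLOR_RGB2HSV)
m=(z['d']>0)&(S[...,2]>-50)&(S[...,2]<-28)&(S[...,0]>15)&(S[...,0]<115)&(S[...,1]>-80)&(S[...,1]<60)&(hsv[...,2]<70)
q=S[m]; print(len(q),q.mean(0).round(1),q.min(0).round(),q.max(0).round())
k=q[q[:,1]<10]
if len(k)>5: print('angle',np.arctan2(35-k[:,1].mean(),k[:,0].mean()-36), np.polyfit(k[:,1],k[:,0],1))
C=np.stack([P@ex,P@ey,P@ez],-1)*1e3
m=(abs(C[...,1])<90)&(C[...,0]<-30)&(C[...,0]>-140)&(C[...,2]>-60)&(C[...,2]<40); print('hatch slope deg',np.degrees(np.arctan(np.polyfit(C[m][:,0],C[m][:,2],1)[0])))
for nm in('0','4'):
  z=np.load(f'pics/top{nm}.npz'); P=cloud(z['d'],(z['K'],z['R'],z['t'])); hsv=cv2.cvtColor(z['im'],cv2.COLOR_RGB2HSV); g=((hsv[...,0]>55)&(hsv[...,0]<95)&(hsv[...,1]>120)&(hsv[...,2]<110)).astype(np.uint8)
  nl,lab,st,ce=cv2.connectedComponentsWithStats(g)
  for i in range(1,nl):
    if st[i,4]>150 and 200<ce[i][0]<500 and 100<ce[i][1]<300: print(nm,ce[i].round(1),st[i,4])
```

```text
t 11.8667 TCP [0.5137 0.072  0.3902] tip s,y,out mm [218.1  30.4 177.3] con x,z [-20.2 280.4] F [ 0.4  0.7 -1. ] q [ 0.01 -0.47  1.93 -0.05  1.21  1.74]
132 [ 39.9 -16.8 -38.6] [ 32. -63. -48.] [ 46.  42. -32.]
angle 1.504026614763157 [-9.31631834e-03  3.97271410e+01]
hatch slope deg 12.024967545653734
0 [240.2 158.5] 649
0 [435.4 181. ] 579
0 [230.  224.5] 651
0 [440.4 267.3] 709
4 [240.2 158.5] 649
4 [435.4 180.9] 579
4 [227.3 224.2] 510
4 [440.3 267.4] 718
```

View pics/c4.png

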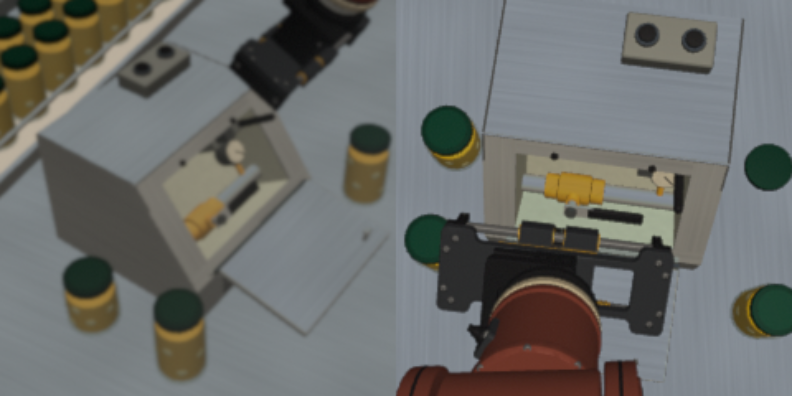

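The final view shows the lever lying parallel to the pipe (side crop (215,215)–(255,180)) and the hatch down at 12.0°. The jars are where they were; the 3 px lid shift at left comes from the gripper hiding part of that lid.

```bash
python3 -c "
from workcell import r
print(r.close_job())"
```

```text
the job is handed in; nothing more can be done
None
```

The air is on. I pressed the hatch in near its upper edge until it popped ajar. I then hooked closed fingers behind its edge and pulled it over, so it sank to its stop. Last, I pushed the valve lever round to its stop and backed the arm clear. I handed the job in at about 12 s of the 51 s.

**Last checks:**
- **Hatch:** it measures 12.0° below level, which is its stop.
- **Lever:** it lies parallel to the pipe within about 0.5° by a line fit. At the stop the push force rose to 19 N with under 1 mm of further travel.
- **Lever, disagreeing figure:** a rougher estimate, from the lever's mean position against the nominal pivot, gave 1.50 rad instead of 1.57. It is consistent with the 3–4 mm position offset I saw, so I trusted the line fit and the stop force.
- **Lever starting angle:** it stood at about 0.2 rad rather than 0 when I measured it after opening the hatch. It already looked slanted when the hatch first popped ajar, before I reached in.
- **Jars:** the squat jar and the right-hand tall jar are within 0.1 px of where they started. The front-left jar's lid was partly hidden by the gripper, so its centre read 3 px off in the top view. The side view shows it standing where it was.
- **Contact:** the highest force I read was about 19 N, and the robot touched nothing at the end.

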